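# Load the indexing stage and hold its lock plunger open

### The arm

A 6-joint arm with a two-finger parallel gripper is mounted at the origin on a cart in front of the work surface, level with it; the furniture and walls round the work are solid. World frame = base frame: x ahead of the robot, y to its left, z up, the work surface at z = 0. Lengths are in mm, angles in rad, forces in N, time in s.
With the tool pointing down it reaches from about 300 to 875 mm from the base axis. Payload 6.4 kg.
Tool frame: the origin (TCP) lies on the centre line of the jaws, within the pads' length; the fingertips stand 11 mm ahead of it and the grasp point (between the pads) lies 8 mm behind it; z points along the fingers, y is the direction in which the jaws open and shut (so a half turn about z gives the same grasp; the last joint's range is limited). The gripper opens to 88 mm and grips with 3 to 60 N. Pads are 18 mm wide; open, the fingers measure 123 mm over their backs; the gripper's body (75 mm by 187 mm) begins 45 mm behind the grasp point.
Start: joints at [1.135, 0.181, 1.607, -0, 1.354, -0.206], TCP at [130.962, 559.902, 249.714] pointing down, gripper open.
Joint ranges: [-2.99, 2.99], [-0.89, 2.07], [0.3, 2.58], [-1.14, 4.28], [0, 2.63], [-3.12, 3.12]. Speed limits (rad/s): [2.57, 2.57, 3.01, 3.14, 3.14, 3.14].

### API

Orientations are given as a 3x3 rotation matrix whose columns are the frame's x, y, z axes.
In Python, from plant import telemetry, optics, bot gives the robot as it stands.
- The arm moves only by the tool arm_command, never from a script. Its argument "increments" is a list of rows, each a list of 3 entries, a list of its own where there are three numbers: the shift along the world's x, y, z in m, then the turn, a rotation vector about the world's x, y, z in degrees, then the opening in per cent of the stroke, from 0 (shut) to 100 (fully open). In form: [[[tx, ty, tz], [wx, wy, wz], hand], ...]. A call has 1 to 10 rows; each row shifts and turns the pose as measured when the row begins; what a row does not reach is not made up. A row lasts 1/12 s, in which the tool goes at most 41.7 mm and 7.16 degrees, less where a joint would pass 70% of its speed; a pose out of reach is approached as far as the arm can. A call with a gripper value outside its range is refused whole. The fingers move at their own pace and stop on an object; "squeeze" is the grip in N (left out, the last holds). Time passes only in rows, so rows that do not move let the fingers close. It gives the time, the measured TCP pose, the force and the opening at its end, in the units of the state.
- telemetry.sense(): the state, without advancing time (a new reading comes with each control period).
- optics.camera(name): name is "side" or "top" or "wrist"; returns a dict with "color" (420x560x3 uint8, red, green, blue), "mtx" (3x3 intrinsics, pixels), "R" (3x3) and "t" (3): a world point X has camera coordinates R X + t. Camera axes: x right, y down, z forward; pixel columns grow to the right and rows downward; lengths in mm; the calibration is good to about 2 mm. The wrist camera is an equidistant fisheye: a pixel r from the principal point sees the ray r / f radians off the axis. A picture is of the moment at which its call begins. There is no depth.
- bot.hand_in(): hands the job in, once; it reports no verdict.
The state is a dict: "time_s": time; "q": joint angles; "joint_vel": joint speeds; "joint_efforts": joint torques, N m; "tool_pos": TCP position; "eef_rot": TCP orientation; "force": force on the tool from outside, world axes, zero at the start; "ft_torque": the same for the moment, N m; "width": finger opening in mm.
Only numpy, scipy, OpenCV 4.12 (cv2) and the standard library are available. Lean on these libraries where they do the work, as an engineer would, in place of code of your own. Each camera call takes 0.05 s, during which the arm holds its last target. There are 200 camera calls.

### The job

Plug the tube block that has two bores in its top (not the one with a single wide bore) fully home into the rectangular socket on the turning disc of the indexing stage while the disc is still locked, and let go of it. Then pull the stage's sprung index plunger all the way up by its black knob and finish while still holding it there, clear of its hole in the disc, with the block still seated. Leave the other block and the other things on the bench where they are.

Things in the scene. Friction and masses are not known exactly. Their poses are not given: they have to be found in the camera images.
- two_bore_block: The block to load: aluminium, standing upright on its foot. Upper part 30 (x) x 44 (y) x 40 mm with two 13 mm bores side by side along y in its top; below it a plug foot 20 (x) x 28 (y) x 15 mm. 0.1 to 0.2 kg. Origin at the centre of the foot's underside, z up, so the upper part spans 15 to 55 mm above it. Fits the socket either way round (half turn about z).
- one_bore_block: The other block, to be left alone: same outer shape and sizes and the same foot, but a single 18 mm bore in the middle of its top. Origin and axes as for the two-bore block.
- stage: Indexing stage, fixed. Origin on the disc's axis at bench level, z up. Grey base 190 (x) x 220 (y) x 10 mm, y from -125 to +95 mm; aluminium disc, 180 mm diameter, top at 18 mm; post 34 x 18 mm at y = -110 mm with an arm over the rim (top at 60 mm) carrying the plunger at x = 0, y = -78 mm.
- socket (a point): Centre of the socket's mouth, in the black boss (44 (x) x 56 (y) x 17 mm) amid the disc, 35 mm above the bench; axes turn with the disc, z up. Hole 22.2 (x) x 30.2 (y) mm, 2 mm chamfer, 17 mm deep. Home: the block's shoulder rests on the boss, its origin 15 mm below this point. With the pin in, the disc turns less than 1 degree; with it out, it turns stiffly.
- plunger_knob (a point): On the axis of the black round plunger knob, 12 mm above its underside; moves with the plunger. Knob 24 mm in diameter, 26 mm tall, straight-sided. When pushed in, its underside is 70.5 mm and its top 96.5 mm above the bench; just below it is a 19 mm steel barrel, top at 70 mm. z is the upright plunger axis.
- index_plunger (a joint): Lift of the plunger, m: 0 = pin in its seat hole in the disc, 0.014 = fully up against its stop. The pin leaves the hole at about 0.008. A spring pulls it down with 5 N at 0 and 10 N at 0.014, so it drops back when let go.
- timer: Bystander: small white timer lying flat, 62 x 66 x 17 mm; origin under its centre.
- cassette: Bystander: white test cassette lying flat, 70 x 20 x 5 mm; origin under its centre.
- marker_pen: Bystander: marker pen lying flat, 17 x 135 x 16 mm, long along its y; origin under its centre.

How it is judged:
By the outcome, as a careful person would: the job done as asked, in the order asked, and still so for the second after the job is handed in, while the arm keeps its last pose, push and grip.
It also fails if it takes over 48 s, if anything falls off the work surface, if the arm or the gripper's body presses on something with over 40 N, if the wrist force passes 120 N, or if a joint passes its speed limit or range.

## Working session

There is one attempt and no reset: what is moved stays moved. The work goes in short steps, Python scripts to look and compute and a tool call to move; the robot and the scene stay as the last step left them, time stands still between calls to the robot, and variables do not carry over. Pictures are saved under pics/ and viewed, about 8 in all and at most 12, crops included, and the job is handed in when it is done.

Besides the shell and the picture viewer there is one more tool, called after "Request:" in YAML: its name, and indented under it one key for each argument. arm_command: Moves the arm, as the interface text tells. Its arguments: {"type":"object","properties":{"increments":{"type":"array","items":{"type":"array"}},"squeeze":{"type":"number"}},"required":["increments"]}

```bash
mkdir -p pics
cat > h.py <<'E'
import numpy as np, cv2
from plant import telemetry, optics, bot
def cam(n,save=None):
    c=optics.camera(n)
    np.savez('pics/%s.npz'%(save or n),**{k:np.array(c[k]) for k in('color','mtx','R','t')})
    if save: cv2.imwrite('pics/%s.png'%save,c['color'][:,:,::-1])
    return c
def load(n): return dict(np.load('pics/%s.npz'%n))
def ray(c,u,v,fish=False):
    K=c['mtx'];x=(u-K[0,2])/K[0,0];y=(v-K[1,2])/K[1,1]
    if fish:
        r=np.hypot(x,y);s=np.sinc(r/np.pi);d=np.array([x*s,y*s,np.cos(r)])
    else: d=np.array([x,y,1.])
    return -c['R'].T@c['t'],c['R'].T@d
def at(c,u,v,z,fish=False):
    o,d=ray(c,u,v,fish); return o+d*(z-o[2])/d[2]
def proj(c,X,fish=False):
    p=c['R']@np.array(X,float)+c['t'];K=c['mtx']
    if fish:
        h=np.hypot(p[0],p[1]);th=np.arctan2(h,p[2]);q=p[:2]/max(h,1e-9)*th
    else:q=p[:2]/p[2]
    return np.array([K[0,0]*q[0]+K[0,2],K[1,1]*q[1]+K[1,2]])
E
python3 - <<'E'
from h import *
a=[cam(n,n+'0') for n in('top','side')]
for c in a: print(c['mtx'].round(1).tolist(),c['R'].round(3).tolist(),(-c['R'].T@c['t']).round())
print(telemetry.sense())
E
```

```text
[[430.2, 0.0, 276.7], [0.0, 430.2, 212.3], [0.0, 0.0, 1.0]] [[0.029, -1.0, -0.011], [-0.996, -0.028, -0.088], [0.088, 0.014, -0.996]] [ 454.    9. 1019.]
[[406.2, 0.0, 271.7], [0.0, 406.2, 213.2], [0.0, 0.0, 1.0]] [[-0.984, -0.179, -0.008], [-0.084, 0.499, -0.863], [0.159, -0.848, -0.506]] [381. 780. 512.]
{'time_s': 0.1, 'q': array([ 1.13469825e+00,  1.81498656e-01,  1.60785448e+00,  6.47008172e-06,
        1.35379390e+00, -2.06287664e-01]), 'joint_vel': array([-0.0002835 , -0.00192829, -0.00247175,  0.00025899,  0.00225537,
        0.00047906]), 'joint_efforts': array([ 5.17408389e-04, -4.34817588e+01, -3.42699051e+01,  7.05599715e-02,
        3.40055977e-02,  1.21264253e-05]), 'tool_pos': array([130.76451692, 559.4801302 , 248.90814047]), 'eef_rot': array([[-9.73709174e-01,  2.27793779e-01, -6.62306376e-04],
       [ 2.27794511e-01,  9.73708213e-01, -1.40623167e-03],
       [ 3.24562332e-04, -1.52013043e-03, -9.99998792e-01]]), 'force': array([ 0.78160304, -0.50196101,  0.15060709]), 'ft_torque': array([-0.02421451,  0.04761912, -0.02569552]), 'width': 88.14451298442007}
```

View pics/top0.png

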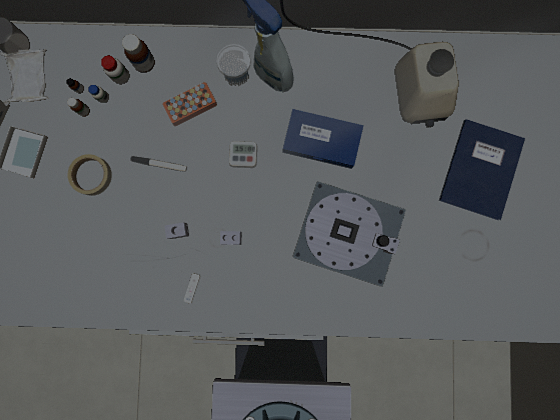

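View pics/side0.png

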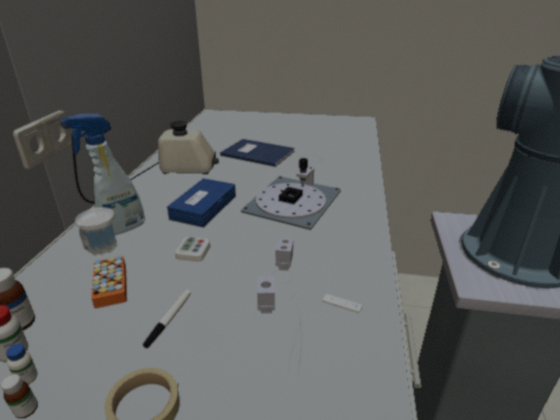

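The top view shows the two-bore block near (231,238), the one-bore block near (177,230), the socket near (344,231) and the knob near (384,241). I'll enlarge these areas to measure them.

Run:
```python
from h import *
c=load('top0');im=c['color'][:,:,::-1]
a=cv2.resize(im[215:255,160:250],None,fx=8,fy=8,interpolation=cv2.INTER_CUBIC)
b=cv2.resize(im[180:290,290:410],None,fx=5,fy=5,interpolation=cv2.INTER_CUBIC)
a=cv2.convertScaleAbs(a,alpha=1.5)
o=np.zeros((600,800,3),np.uint8);o[:320,:720]=a
cv2.imwrite('pics/c1.png',o[:320,:720]);cv2.imwrite('pics/c2.png',cv2.convertScaleAbs(b,alpha=1.6))
print('blk',at(c,231,238,55),'one',at(c,177,230,55),'stage',at(c,344,231,35),'knob',at(c,384,241,96))
```

```text
blk [478.98714068 122.89509323  55.        ] one [493.47012477 245.0894133   55.        ] stage [ 502.82909833 -132.50933995   35.        ] knob [ 480.87768926 -209.34602259   96.        ]
```

View pics/c1.png

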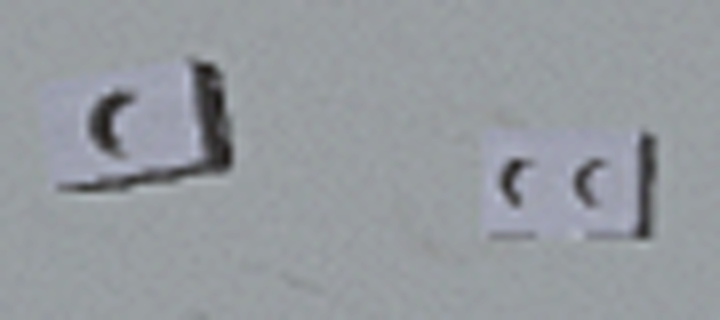

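View pics/c2.png

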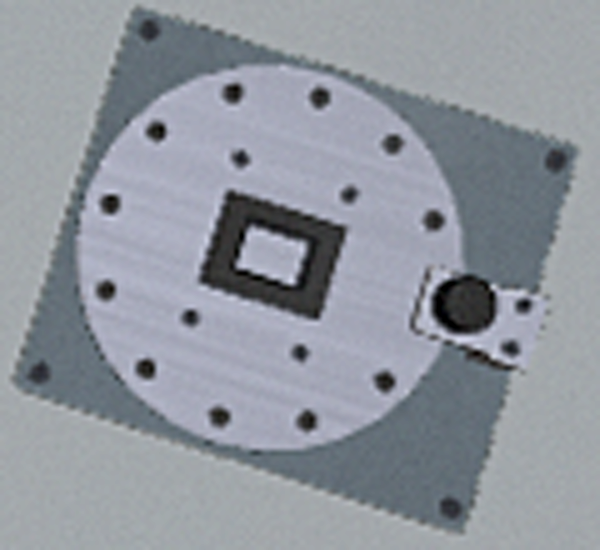

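Run:
```python
from h import *
c=load('top0')
f=lambda p,s,u0,v0,z:np.array([at(c,u0+(x+.5)/s-.5,v0+(y+.5)/s-.5,z) for x,y in p])[:,:2]
def rep(n,P): 
    e=(P[1]-P[0]+P[2]-P[3])/2
    print(n,P.mean(0).round(1),'yaw of long(y)',np.degrees(np.arctan2(e[0],-e[1])).round(2),'edges',[np.linalg.norm(P[i]-P[(i+1)%4]).round(1) for i in range(4)])
rep('blk',f([(485,130),(638,129),(638,235),(487,236)],8,160,215,55))
rep('one',f([(42,88),(190,62),(208,168),(55,187)],8,160,215,55))
rep('boss',f([(230,190),(347,228),(321,321),(200,283)],5,290,180,35))
rep('sock',f([(244,223),(311,240),(302,285),(236,267)],5,290,180,35))
rep('base',f([(137,7),(578,150),(463,533),(15,382)],5,290,180,10))
print('knob',f([(465,302)],5,290,180,96.5), 'disc c',f([(270.5,258)],5,290,180,18))
w=cam('wrist','w0');s=telemetry.sense()
Cw=-w['R'].T@w['t'];print('cam in tool',s['eef_rot'].T@(Cw-s['tool_pos']),(w['R']@s['eef_rot']).round(3).tolist(),w['mtx'])
```

```text
blk [480.3 125.6] yaw of long(y) 2.01 edges [np.float64(43.0), np.float64(29.7), np.float64(42.3), np.float64(29.7)]
one [492.6 249.5] yaw of long(y) 10.14 edges [np.float64(42.2), np.float64(30.3), np.float64(43.3), np.float64(28.2)]
boss [ 503.6 -133.6] yaw of long(y) -16.19 edges [np.float64(56.0), np.float64(44.2), np.float64(57.5), np.float64(44.9)]
sock [ 504.3 -133.1] yaw of long(y) -13.2 edges [np.float64(31.5), np.float64(21.0), np.float64(31.1), np.float64(20.5)]
base [ 500.1 -148.2] yaw of long(y) -16.77 edges [np.float64(217.4), np.float64(187.1), np.float64(218.4), np.float64(186.1)]
knob [[ 482.91015622 -206.23214654]] disc c [[ 503.18148385 -134.26433586]]
cam in tool [  73.62920281   -0.17409676 -134.23867718] [[0.001, 1.0, 0.0], [-0.957, 0.001, -0.289], [-0.289, 0.0, 0.957]] [[325.1922621    0.         280.30788835]
 [  0.         325.1922621  207.21492415]
 [  0.           0.           1.        ]]
```

Request:
arm_command:
  increments:
    - [[0.026, -0.032, 0], [0, 0, -7], 100]
    - [[0.026, -0.032, 0], [0, 0, -7], 100]
    - [[0.026, -0.032, 0], [0, 0, -7], 100]
    - [[0.026, -0.032, 0], [0, 0, -7], 100]
    - [[0.026, -0.032, 0], [0, 0, -7], 100]
    - [[0.026, -0.032, 0], [0, 0, -7], 100]
    - [[0.026, -0.032, 0], [0, 0, -7], 100]
    - [[0.026, -0.032, 0], [0, 0, -7], 100]
    - [[0.026, -0.032, 0], [0, 0, -7], 100]
    - [[0.026, -0.032, 0], [0, 0, -7], 100]
  squeeze: 30

```text
time_s: 0.98
tool_pos: [386.6, 234.6, 246.3]
eef_rot: [[-0.096, 0.995, -0.002], [0.995, 0.096, 0.002], [0.003, -0.002, -1.0]]
force: [0.8, -0.2, 0.2]
width: 88.0
```

Request:
arm_command:
  increments:
    - [[0.023, -0.027, -0.02], [0, 0, -3], 100]
    - [[0.023, -0.027, -0.02], [0, 0, -1], 100]
    - [[0.023, -0.027, -0.02], [0, 0, 0], 100]
    - [[0.023, -0.027, -0.02], [0, 0, 0], 100]
    - [[0, 0, 0], [0, 0, 0], 100]
    - [[0, 0, 0], [0, 0, 0], 100]

```text
time_s: 1.48
tool_pos: [484.8, 116.1, 166.0]
eef_rot: [[-0.005, 1.0, 0.004], [1.0, 0.005, 0.003], [0.003, 0.004, -1.0]]
force: [-0.2, 0.7, -0.1]
width: 88.6
```

Run:
```python
from h import *
s=telemetry.sense();print(s['tool_pos'],s['eef_rot'].round(4).tolist())
c=cam('wrist','w1');im=c['color'][:,:,::-1].copy()
cv2.imwrite('pics/w1b.png',cv2.convertScaleAbs(im,alpha=1.3))
p=proj(c,(480.3,125.6,55),True);print(p)
```

```text
[484.81761511 116.06412049 166.03619224] [[-0.0051, 1.0, 0.0043], [1.0, 0.0051, 0.003], [0.003, 0.0043, -1.0]]
[272.68771712 196.18212974]
```

View pics/w1b.png

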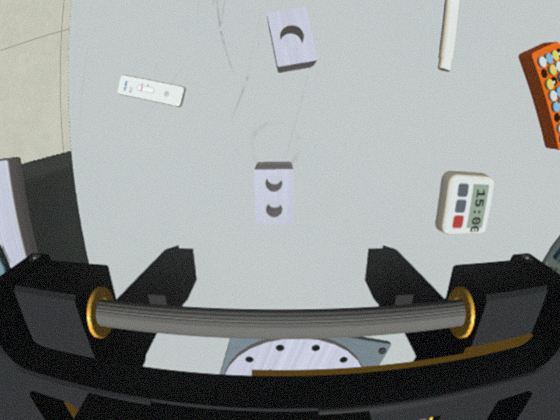

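The wrist view shows the two-bore block's top with corners near (256,168), (293,168), (292,223) and (256,222). The predicted centre was (273,196), so they agree.

Run:
```python
from h import *
c=load('w1');g=cv2.cvtColor(c['color'],cv2.COLOR_RGB2GRAY)
cor=np.array([(256,168),(293,168),(292,223),(256,222)],np.float32).reshape(-1,1,2)
cor=cv2.cornerSubPix(g,cor.copy(),(4,4),(-1,-1),(3,50,.01)).reshape(-1,2);print(cor)
P=np.array([at(c,*p,55,True)[:2] for p in cor]);print(P.round(1),P.mean(0))
l=(P[0]+P[1]-P[2]-P[3])/2;print(np.linalg.norm(l),np.degrees(np.arctan2(-l[0],l[1])),np.linalg.norm(P[1]-P[0]))
```

```text
[[254.04308 168.79532]
 [292.39517 168.52126]
 [295.19946 222.51956]
 [255.95589 224.55946]]
[[466.  147.3]
 [495.4 147.6]
 [498.3 103.9]
 [466.8 102. ]] [481.62541869 125.1912359 ]
44.49981886114957 2.4525729880959535 29.372434661054193
```

Request:
arm_command:
  increments:
    - [[-0.002, 0.005, -0.03], [-0.17, 0.25, 2], 100]
    - [[-0.002, 0.004, -0.03], [0, 0, 0], 100]
    - [[0, 0, -0.025], [0, 0, 0], 100]
    - [[0, 0, 0], [0, 0, 0], 100]
    - [[0, 0, 0], [0, 0, 0], 100]

```text
time_s: 1.95
tool_pos: [480.6, 130.4, 83.9]
eef_rot: [[-0.048, 0.999, 0.008], [0.999, 0.048, 0.001], [0.0, 0.008, -1.0]]
force: [-0.1, 0.1, 0.4]
width: 87.7
```

Request:
arm_command:
  increments:
    - [[0.0005, -0.005, -0.025], [0, 0.45, -0.5], 100]
    - [[0, 0, -0.015], [0, 0, 0], 100]
    - [[0, 0, -0.005], [0, 0, 0], 100]
    - [[0, 0, 0], [0, 0, 0], 100]
    - [[0, 0, 0], [0, 0, 0], 100]

```text
time_s: 2.37
tool_pos: [485.5, 129.2, 47.1]
eef_rot: [[-0.045, 0.999, 0.012], [0.999, 0.045, 0.001], [0.001, 0.012, -1.0]]
force: [0.5, 0.3, 0.3]
width: 88.2
```

Request:
arm_command:
  increments:
    - [[-0.004, -0.004, -0.004], [0, 0.7, 0], 100]
    - [[0, 0, 0], [0, 0, 0], 100]
    - [[0, 0, 0], [0, 0, 0], 100]
    - [[0, 0, 0], [0, 0, 0], 100]

```text
time_s: 2.7
tool_pos: [484.0, 125.4, 47.4]
eef_rot: [[-0.046, 0.999, 0.006], [0.999, 0.046, 0.001], [0.001, 0.006, -1.0]]
force: [0.1, -0.8, -0.5]
width: 87.8
```

Run:
```python
from h import *
s=telemetry.sense();print(s['tool_pos'],s['eef_rot'].round(4).tolist(),s['q'],s['joint_vel'].round(4))
```

```text
[483.96138039 125.43519759  47.38211425] [[-0.0458, 0.9989, 0.0059], [0.9989, 0.0458, 0.0014], [0.0011, 0.0059, -1.0]] [ 1.49379020e-02  3.03170790e-01  1.92980903e+00  1.66230324e-03
  9.02739535e-01 -3.19111038e-02] [-0.0013 -0.015  -0.0068 -0.0004  0.0046  0.0016]
```

Request:
arm_command:
  increments:
    - [[-0.002, 0, -0.006], [0, 0.3, -0.3], 100]
    - [[-0.002, 0, -0.006], [0, 0.3, 0], 100]
    - [[-0.001, 0, -0.004], [0, 0, 0], 100]
    - [[0, 0, 0], [0, 0, 0], 100]
    - [[0, 0, 0], [0, 0, 0], 100]

```text
time_s: 3.12
tool_pos: [478.7, 125.3, 30.2]
eef_rot: [[-0.04, 0.999, -0.005], [0.999, 0.04, 0.001], [0.002, -0.005, -1.0]]
force: [-0.5, -0.3, 0.7]
width: 88.3
```

Request:
arm_command:
  increments:
    - [[0.001, 0, 0.003], [0, -0.2, 0], 100]
    - [[0.001, 0, 0.002], [0, 0, 0], 45]
    - [[0, 0, 0], [0, 0, 0], 20]
    - [[0, 0, 0], [0, 0, 0], 20]
    - [[0, 0, 0], [0, 0, 0], 20]
    - [[0, 0, 0], [0, 0, 0], 20]
    - [[0, 0, 0], [0, 0, 0], 20]
    - [[0, 0, 0], [0, 0, 0], 20]

```text
time_s: 3.78
tool_pos: [481.2, 125.3, 35.9]
eef_rot: [[-0.04, 0.999, -0.001], [0.999, 0.04, 0.001], [0.001, -0.001, -1.0]]
force: [0.4, 0.8, 0.4]
width: 43.6
```

Request:
arm_command:
  increments:
    - [[0, 0, 0], [0, 0, 0], 20]
    - [[0, 0, 0], [0, 0, 0], 20]
    - [[0, 0, 0], [0, 0, 0], 20]
    - [[0, 0, 0], [0, 0, 0], 20]
    - [[0, 0, 0], [0, 0, 0], 20]
    - [[0, 0, 0], [0, 0, 0], 20]

```text
time_s: 4.28
tool_pos: [481.0, 125.3, 35.9]
eef_rot: [[-0.04, 0.999, -0.001], [0.999, 0.04, 0.001], [0.001, -0.001, -1.0]]
force: [-0.1, 0.2, -0.5]
width: 30.0
```

Request:
arm_command:
  increments:
    - [[0, 0, 0.02], [0, 0, 0], 20]
    - [[0, 0, 0.025], [0, 0, 0], 20]
    - [[0.001, -0.015, 0.025], [0, 0, -2], 20]
    - [[0.003, -0.03, 0.015], [0, 0, -3], 20]
    - [[0.003, -0.03, 0], [0, 0, -3], 20]
    - [[0.003, -0.03, 0], [0, 0, -3], 20]
    - [[0.003, -0.03, 0], [0, 0, -3], 20]
    - [[0.003, -0.03, 0], [0, 0, -3], 20]
    - [[0.003, -0.03, 0], [0, 0, -1], 20]
    - [[0.002, -0.02, 0], [0, 0, 0], 20]

```text
time_s: 5.12
tool_pos: [497.4, -94.4, 122.8]
eef_rot: [[0.277, 0.961, -0.005], [0.961, -0.277, 0.004], [0.003, -0.006, -1.0]]
force: [-0.1, 1.5, -2.2]
width: 29.9
```

Request:
arm_command:
  increments:
    - [[0.002, -0.015, 0], [-0.2, -0.2, -0.4], 20]
    - [[0.002, -0.013, 0], [0, 0, 0], 20]
    - [[0.001, -0.006, 0], [0, 0, 0], 20]
    - [[0, 0, 0], [0, 0, 0], 20]
    - [[0, 0, 0], [0, 0, 0], 20]

```text
time_s: 5.53
tool_pos: [501.4, -134.7, 121.5]
eef_rot: [[0.292, 0.957, -0.003], [0.957, -0.292, 0.001], [0.0, -0.004, -1.0]]
force: [-0.1, -0.1, -1.6]
width: 30.1
```

Run:
```python
from h import *
s=telemetry.sense();print(s['tool_pos'],s['eef_rot'].round(4).tolist(),s['force'])
c=cam('wrist','w2');cam('top','top2')
im=cv2.convertScaleAbs(c['color'][:,:,::-1],alpha=1.3)
cv2.imwrite('pics/w2b.png',cv2.resize(im[120:330,140:420],None,fx=2.7,fy=2.7,interpolation=cv2.INTER_CUBIC))
```

```text
[ 501.36892405 -134.72334231  121.51769197] [[0.2915, 0.9566, -0.0034], [0.9566, -0.2915, 0.0012], [0.0002, -0.0037, -1.0]] [-0.11229611 -0.1361945  -1.61349112]
```

View pics/w2b.png

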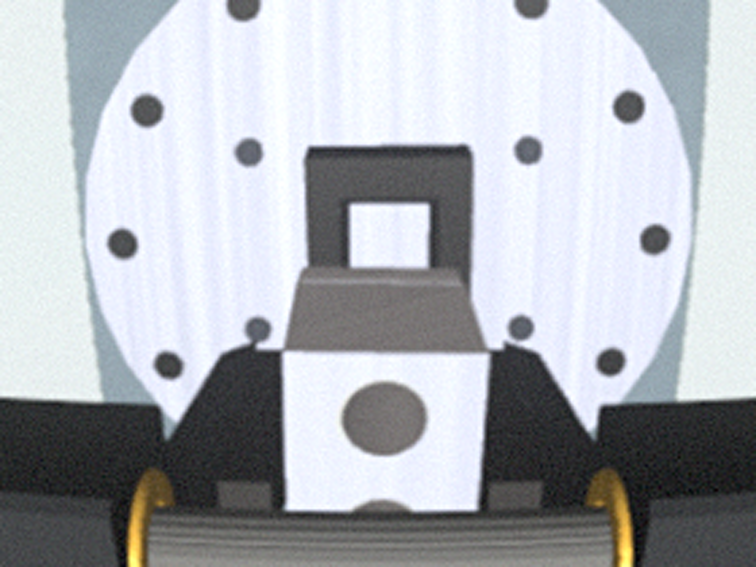

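The wrist view shows the held block over the socket, with the block's top far edge at crop row 350 (columns 285 to 489). The boss spans columns 306 to 471, and eight index holes are visible. I'll fit the index-hole circle to get the disc centre and angle.

```bash
cat > fit.py <<'E'
from h import *
from scipy.optimize import least_squares
def fit(name,pts,s,off,Rt,tp):
    c=load(name);g=cv2.cvtColor(c['color'],cv2.COLOR_RGB2GRAY).astype(float);out=[]
    for x,y in pts:
        u=off[0]+(x+.5)/s-.5;v=off[1]+(y+.5)/s-.5
        for _ in range(3):
            U,V=np.meshgrid(np.arange(round(u)-8,round(u)+9),np.arange(round(v)-8,round(v)+9))
            ok=(V>=0)&(V<420);U=U[ok];V=V[ok]
            w=np.clip(np.median(g[V,U])-25-g[V,U],0,60);w[np.hypot(U-u,V-v)>8]=0;u,v=(U*w).sum()/w.sum(),(V*w).sum()/w.sum()
        out.append(at(c,u,v,18,True)[:2])
    P=np.array(out)
    def model(p):
        a=np.degrees(np.arctan2(P[:,1]-p[1],P[:,0]-p[0]))-p[2];a=np.radians(np.round(a/30)*30+p[2])
        return (np.c_[p[0]+p[3]*np.cos(a),p[1]+p[3]*np.sin(a)]-P).ravel()
    r=least_squares(model,[503.5,-134,-16.5,78])
    print('disc',r.x.round(2),'res',np.abs(r.fun).max().round(2));return r.x
E
python3 - <<'E'
from fit import *
s=telemetry.sense();R=s['eef_rot'];tp=s['tool_pos']
p=fit('w2',[(147,110),(629,107),(123,243),(655,239),(168,365),(611,362),(243,5),(532,5)],2.7,(140,120),R,tp)
c=load('w2');f=lambda x,y,z:at(c,140+(x+.5)/2.7-.5,120+(y+.5)/2.7-.5,z,True)
ex=R[:,0];ey=R[:,1];L=lambda q:((q-tp)@ex,(q-tp)@ey)
zt=tp[2]-35.9+55
for n,x,y,z in[('blk far L',285,351,zt),('blk far R',489,350,zt),('blk L',283,500,zt),('blk R',488,500,zt),('bore',385,418,zt),('boss L',307,165,35),('boss R',471,165,35),('bossL2',306,250,35),('bossR2',471,250,35),('sock TL',347,202,35),('sock TR',432,202,35)]:
    q=f(x,y,z);print(n,q.round(1),'tool x,y',np.round(L(q),1))
q=np.array([p[0],p[1],18]);print('disc centre tool',np.round(L(q),1), 'yaw tool y',np.degrees(np.arctan2(ey[1],ey[0])))
E
```

```text
disc [ 504.87 -134.48  -16.34   77.84] res 0.04
blk far L [ 495.9 -109.6  140.7] tool x,y [ 21.9 -12.4]
blk far R [ 524.1 -117.9  140.7] tool x,y [22.1 17. ]
blk L [ 487.  -133.9  140.7] tool x,y [ -4.  -13.9]
blk R [ 517.7 -143.2  140.7] tool x,y [-3.9 18.2]
bore [ 506.6 -124.2  140.7] tool x,y [11.  2.]
boss L [ 492.  -103.6   35. ] tool x,y [ 26.5 -17.5]
boss R [ 532.5 -115.8   35. ] tool x,y [26.6 24.8]
bossL2 [ 484.6 -125.3   35. ] tool x,y [  3.5 -18.3]
bossR2 [ 526.5 -138.    35. ] tool x,y [ 3.6 25.4]
sock TL [ 499. -116.   35.] tool x,y [16.7 -7.3]
sock TR [ 520.1 -122.4   35. ] tool x,y [16.7 14.8]
disc centre tool [0.7 3.8] yaw tool y -16.881903163970282
```

Request:
arm_command:
  increments:
    - [[0.001, 0, -0.012], [-0.06, -0.2, 0.4], 20]
    - [[0.001, 0, -0.012], [0, 0, 0.2], 20]
    - [[0, 0, -0.01], [0, 0, 0], 20]
    - [[0, 0, -0.005], [0, 0, 0], 20]
    - [[0, 0, 0], [0, 0, 0], 20]
    - [[0, 0, 0], [0, 0, 0], 20]

```text
time_s: 6.13
tool_pos: [503.0, -129.6, 79.7]
eef_rot: [[0.275, 0.961, -0.001], [0.961, -0.275, 0.001], [0.001, -0.002, -1.0]]
force: [-0.3, 0.6, -0.7]
width: 29.9
```

Run:
```python
from h import *
s=telemetry.sense();print(s['tool_pos'],s['eef_rot'].round(4).tolist(),s['force'])
```

```text
[ 502.97557924 -129.63529101   79.67206014] [[0.275, 0.9614, -0.0013], [0.9614, -0.275, 0.0015], [0.0011, -0.0016, -1.0]] [-0.34483166  0.60710833 -0.66675347]
```

Request:
arm_command:
  increments:
    - [[0, -0.003, 0], [0, 0, -0.3], 20]
    - [[0, -0.002, 0], [0, 0, -0.1], 20]
    - [[0, 0, 0], [0, 0, 0], 20]
    - [[0, 0, 0], [0, 0, 0], 20]

```text
time_s: 6.47
tool_pos: [503.5, -135.2, 80.5]
eef_rot: [[0.282, 0.959, -0.0], [0.959, -0.282, 0.001], [0.001, -0.001, -1.0]]
force: [0.4, 0.1, -1.7]
width: 29.7
```

Run:
```python
from h import *
s=telemetry.sense();print(s['tool_pos'],s['eef_rot'].round(4).tolist(),s['force'])
c=cam('wrist','w3')
im=cv2.convertScaleAbs(c['color'][:,:,::-1],alpha=1.3)
cv2.imwrite('pics/w3b.png',cv2.resize(im[120:330,140:420],None,fx=2.7,fy=2.7,interpolation=cv2.INTER_CUBIC))
```

```text
[ 503.51097602 -135.21691539   80.46050626] [[0.2823, 0.9593, -0.0004], [0.9593, -0.2823, 0.001], [0.0009, -0.0007, -1.0]] [ 0.37828501  0.06007218 -1.72883147]
```

View pics/w3b.png

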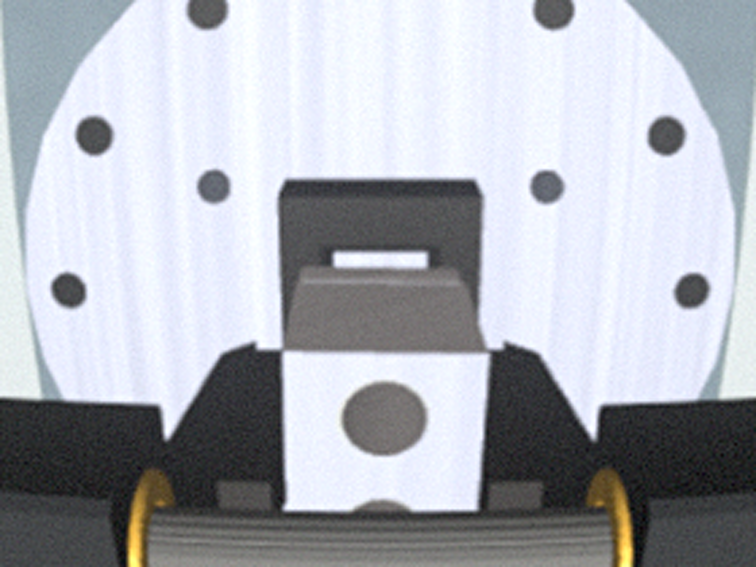

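The block's axis is at crop column 387, against 380 for the socket and boss. I'll fit the disc again at this height, to tell camera shift from camera rotation.

Run:
```python
from fit import *
s=telemetry.sense();R=s['eef_rot'];tp=s['tool_pos']
p=fit('w3',[(95,135),(666,135),(68,290),(691,290),(207,12),(554,12)],2.7,(140,120),R,tp)
c=load('w3');f=lambda x,y,z:at(c,140+(x+.5)/2.7-.5,120+(y+.5)/2.7-.5,z,True)
ex=R[:,0];ey=R[:,1];L=lambda q:((q-tp)@ex,(q-tp)@ey)
zt=tp[2]-35.9+55
for n,x,y,z in[('blk far L',285,351,zt),('blk far R',489,350,zt),('shoulder L',302,270,zt-40),('shoulder R',458,270,zt-40),('bore',385,418,zt),('bossL2',280,200,35),('bossR2',481,200,35),('sock TL',332,250,35),('sock TR',430,250,35)]:
    q=f(x,y,z);print(n,q.round(1),'tool x,y',np.round(L(q),2))
q=np.array([p[0],p[1],18]);print('disc centre tool',np.round(L(q),2), 'yaw tool y',np.degrees(np.arctan2(ey[1],ey[0])))
for n in('w2','w3'):
    c=load(n);print((-c['R'].T@c['t']).round(2))
```

```text
fit.py:10: RuntimeWarning: invalid value encountered in scalar divide
  w=np.clip(np.median(g[V,U])-25-g[V,U],0,60);w[np.hypot(U-u,V-v)>8]=0;u,v=(U*w).sum()/w.sum(),(V*w).sum()/w.sum()
Traceback (most recent call last):
  File "fit.py", line 8, in fit
    U,V=np.meshgrid(np.arange(round(u)-8,round(u)+9),np.arange(round(v)-8,round(v)+9))
                              ~~~~~^^^
ValueError: cannot convert float NaN to integer
```

```bash
sed -i 's/np.median(g\[V,U\])-25/np.percentile(g[V,U],70)-30/' fit.py
python3 - <<'E'
from fit import *
s=telemetry.sense();R=s['eef_rot'];tp=s['tool_pos']
fit('w2',[(147,110),(629,107),(123,243),(655,239),(168,365),(611,362),(243,5),(532,5)],2.7,(140,120),R,tp)
p=fit('w3',[(95,135),(666,135),(68,290),(691,290),(207,12),(554,12)],2.7,(140,120),R,tp)
c=load('w3');f=lambda x,y,z:at(c,140+(x+.5)/2.7-.5,120+(y+.5)/2.7-.5,z,True)
ex=R[:,0];ey=R[:,1];L=lambda q:((q-tp)@ex,(q-tp)@ey)
zt=tp[2]-35.9+55
for n,x,y,z in[('blk far L',285,351,zt),('blk far R',489,350,zt),('shoulder L',302,270,zt-40),('shoulder R',458,270,zt-40),('bore',385,418,zt),('bossL2',280,200,35),('bossR2',481,200,35),('sock TL',332,250,35),('sock TR',430,250,35)]:
    q=f(x,y,z);print(n,q.round(1),'tool x,y',np.round(L(q),2))
q=np.array([p[0],p[1],18]);print('disc centre tool',np.round(L(q),2), 'yaw tool y',np.degrees(np.arctan2(ey[1],ey[0])))
E
```

```text
disc [ 504.88 -134.48  -16.34   77.84] res 0.04
disc [ 504.88 -134.44  -16.34   77.8 ] res 0.04
blk far L [ 497.8 -110.1   99.7] tool x,y [ 22.53 -12.67]
blk far R [ 526.1 -118.2   99.7] tool x,y [22.71 16.74]
shoulder L [ 496.5 -111.1   59.7] tool x,y [ 21.14 -13.59]
shoulder R [ 524.6 -119.4   59.7] tool x,y [21.18 15.64]
bore [ 508.6 -124.6   99.7] tool x,y [11.65  1.78]
bossL2 [ 492.2 -102.3   35. ] tool x,y [ 28.34 -20.21]
bossR2 [ 533.1 -114.3   35. ] tool x,y [28.4  22.47]
sock TL [ 499.5 -116.1   35. ] tool x,y [17.22 -9.29]
sock TR [ 519.8 -122.    35. ] tool x,y [17.25 11.8 ]
disc centre tool [1.12 1.03] yaw tool y -16.39030498622766
```

Request:
arm_command:
  increments:
    - [[-0.0005, 0.0005, -0.004], [0, 0, 0], 20]
    - [[0, 0, -0.004], [0, 0, 0], 20]
    - [[0, 0, -0.003], [0, 0, 0], 20]
    - [[0, 0, 0], [0, 0, 0], 20]
    - [[0, 0, 0], [0, 0, 0], 20]

```text
time_s: 6.93
tool_pos: [503.4, -135.1, 69.0]
eef_rot: [[0.283, 0.959, 0.001], [0.959, -0.283, 0.0], [0.001, 0.001, -1.0]]
force: [1.0, 0.4, -0.6]
width: 29.4
```

Request:
arm_command:
  increments:
    - [[-0.0003, 0.0003, -0.003], [0, 0, 0], 20]
    - [[0, 0, -0.003], [0, 0, 0], 20]
    - [[0, 0, -0.002], [0, 0, 0], 20]
    - [[0, 0, 0], [0, 0, 0], 20]

```text
time_s: 7.27
tool_pos: [503.5, -134.9, 60.3]
eef_rot: [[0.282, 0.959, 0.002], [0.959, -0.282, -0.0], [0.0, 0.002, -1.0]]
force: [0.2, -0.9, -1.6]
width: 29.8
```

Free entry, about 4.4 mm left.

Request:
arm_command:
  increments:
    - [[0, 0, -0.002], [0, 0.1, 0], 20]
    - [[0, 0, -0.002], [0, 0, 0], 20]
    - [[0, 0, -0.002], [0, 0, 0], 20]
    - [[0, 0, -0.001], [0, 0, 0], 20]

```text
time_s: 7.6
tool_pos: [503.2, -135.1, 55.2]
eef_rot: [[0.282, 0.959, -0.002], [0.959, -0.282, -0.0], [-0.001, -0.002, -1.0]]
force: [-5.1, 3.2, 13.2]
width: 29.8
```

Request:
arm_command:
  increments:
    - [[0, 0, 0.0005], [0, 0, 0], 60]
    - [[0, 0, 0], [0, 0, 0], 60]
    - [[0, 0, 0], [0, 0, 0], 60]
    - [[0, 0, 0], [0, 0, 0], 60]
    - [[0, 0, 0], [0, 0, 0], 60]
    - [[0, 0, 0], [0, 0, 0], 60]

```text
time_s: 8.1
tool_pos: [503.9, -135.5, 56.4]
eef_rot: [[0.282, 0.959, -0.001], [0.959, -0.282, -0.001], [-0.001, -0.0, -1.0]]
force: [-0.0, 0.4, 0.2]
width: 53.2
```

Request:
arm_command:
  increments:
    - [[0, 0, 0.01], [0, 0, 0], 60]
    - [[0, 0, 0.025], [0, 0, 0], 60]
    - [[0, 0, 0.03], [0, 0, 0], 60]
    - [[0, 0, 0.025], [0, 0, 0], 60]
    - [[-0.006, -0.02, 0], [0, 0, 0], 60]
    - [[-0.006, -0.02, 0], [0, 0, 0], 60]
    - [[-0.006, -0.02, 0], [0, 0, 0], 60]
    - [[-0.002, -0.006, 0], [0, 0, 0], 60]
    - [[0, 0, 0], [0, 0, 0], 60]
    - [[0, 0, 0], [0, 0, 0], 60]

```text
time_s: 8.93
tool_pos: [482.7, -202.4, 156.2]
eef_rot: [[0.281, 0.96, 0.001], [0.96, -0.281, -0.002], [-0.002, 0.001, -1.0]]
force: [-0.3, -0.2, 0.2]
width: 53.0
```

Run:
```python
from h import *
s=telemetry.sense();print(s['tool_pos'],s['eef_rot'].round(4).tolist(),s['force'],s['width'])
c=cam('wrist','w4')
im=cv2.convertScaleAbs(c['color'][:,:,::-1],alpha=1.3)
cv2.imwrite('pics/w4b.png',cv2.resize(im[60:345,90:470],None,fx=2,fy=2,interpolation=cv2.INTER_CUBIC))
print(proj(c,(481.5,-209.8,96.5),True))
```

```text
[ 482.66446599 -202.41423739  156.17879036] [[0.2806, 0.9598, 0.0006], [0.9598, -0.2806, -0.0021], [-0.0018, 0.0012, -1.0]] [-0.28478776 -0.20872607  0.2253383 ] 53.018795333653586
[279.99582163 241.75433655]
```

View pics/w4b.png

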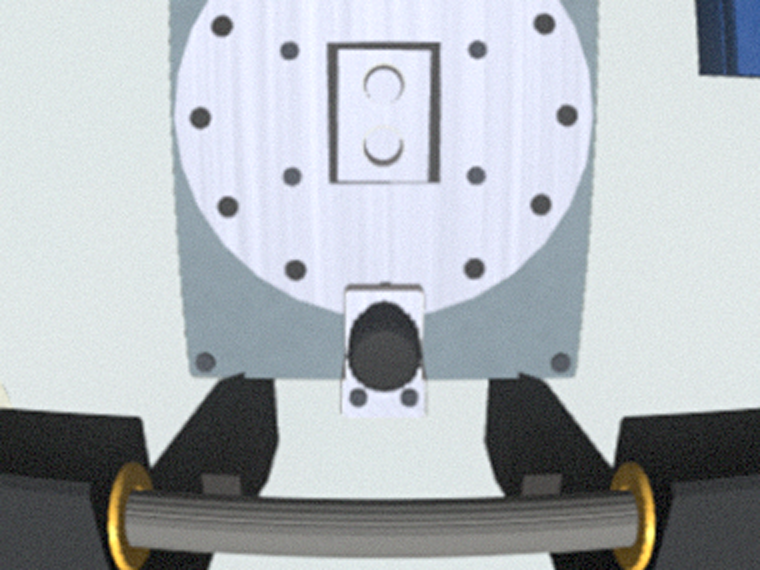

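The block's shoulder sits centred on the boss. The knob top centre is at crop (384,360), within 2 px of prediction. Going down over the knob now.

Request:
arm_command:
  increments:
    - [[-0.0005, -0.004, -0.015], [-0.1, 0, 0], 60]
    - [[-0.0005, -0.003, -0.015], [0, 0, 0], 60]
    - [[0, 0, -0.012], [0, 0, 0], 60]
    - [[0, 0, 0], [0, 0, 0], 60]
    - [[0, 0, 0], [0, 0, 0], 60]

```text
time_s: 9.4
tool_pos: [482.9, -204.5, 112.8]
eef_rot: [[0.276, 0.961, 0.0], [0.961, -0.276, -0.002], [-0.002, 0.001, -1.0]]
force: [0.1, 0.6, 0.7]
width: 53.0
```

Request:
arm_command:
  increments:
    - [[-0.001, -0.003, 0], [-0.1, 0, -0.3], 60]
    - [[-0.0005, -0.0025, 0], [0, 0, 0], 60]
    - [[0, 0, -0.008], [0, 0, 0], 60]
    - [[0, 0, -0.008], [0, 0, 0], 60]
    - [[0, 0, -0.006], [0, 0, 0], 60]
    - [[0, 0, 0], [0, 0, 0], 60]
    - [[0, 0, 0], [0, 0, 0], 60]

```text
time_s: 9.98
tool_pos: [482.7, -209.5, 90.8]
eef_rot: [[0.28, 0.96, 0.003], [0.96, -0.28, -0.005], [-0.004, 0.004, -1.0]]
force: [0.2, 0.2, 0.6]
width: 52.8
```

Request:
arm_command:
  increments:
    - [[-0.001, 0, -0.006], [0.25, 0.15, 0], 60]
    - [[-0.0005, 0, -0.005], [0, 0, 0], 60]
    - [[0, 0, -0.003], [0, 0, 0], 60]
    - [[0, 0, 0], [0, 0, 0], 60]
    - [[0, 0, 0], [0, 0, 0], 60]

```text
time_s: 10.4
tool_pos: [480.8, -209.5, 75.0]
eef_rot: [[0.28, 0.96, -0.001], [0.96, -0.28, 0.0], [-0.0, -0.001, -1.0]]
force: [-0.0, -0.4, -0.1]
width: 52.7
```

Request:
arm_command:
  increments:
    - [[0.0005, 0, 0.001], [0, 0, 0], 60]
    - [[0, 0, 0], [0, 0, 0], 15]
    - [[0, 0, 0], [0, 0, 0], 15]
    - [[0, 0, 0], [0, 0, 0], 15]
    - [[0, 0, 0], [0, 0, 0], 15]
    - [[0, 0, 0], [0, 0, 0], 15]
    - [[0, 0, 0], [0, 0, 0], 15]
    - [[0, 0, 0], [0, 0, 0], 15]
    - [[0, 0, 0], [0, 0, 0], 15]
    - [[0, 0, 0], [0, 0, 0], 15]
  squeeze: 50

```text
time_s: 11.23
tool_pos: [481.6, -209.7, 76.8]
eef_rot: [[0.28, 0.96, -0.0], [0.96, -0.28, -0.001], [-0.001, 0.0, -1.0]]
force: [-0.4, 0.5, 0.1]
width: 22.3
```

Request:
arm_command:
  increments:
    - [[0, 0, 0], [0, 0, 0], 15]
    - [[0, 0, 0], [0, 0, 0], 15]

```text
time_s: 11.4
tool_pos: [481.6, -209.7, 76.8]
eef_rot: [[0.28, 0.96, -0.0], [0.96, -0.28, -0.001], [-0.001, 0.0, -1.0]]
force: [0.0, -0.5, 0.1]
width: 22.5
```

Run:
```python
from h import *
s=telemetry.sense();print(s['tool_pos'],s['force'],s['ft_torque'],s['width'])
c=cam('wrist','w5')
im=cv2.convertScaleAbs(c['color'][:,:,::-1],alpha=1.5)
cv2.imwrite('pics/w5b.png',cv2.resize(im[60:345,90:470],None,fx=2,fy=2,interpolation=cv2.INTER_CUBIC))
```

```text
[ 481.61201302 -209.72401705   76.78663668] [ 0.03708833 -0.53013248  0.1453042 ] [-0.07965444  0.10685523 -0.01816553] 22.479302053607956
```

View pics/w5b.png

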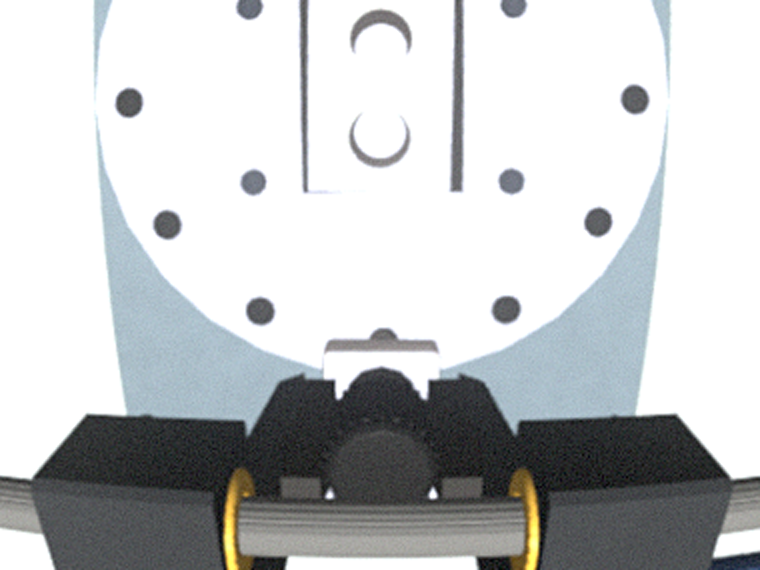

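The knob (crop (382,450)) sits between the pads and the block is still seated. Lifting now.

Request:
arm_command:
  increments:
    - [[0, 0, 0.003], [0, 0, 0], 15]
    - [[0, 0, 0.003], [0, 0, 0], 15]
    - [[0, 0, 0.003], [0, 0, 0], 15]
    - [[0, 0, 0.001], [0, 0, 0], 15]

```text
time_s: 11.78
tool_pos: [481.6, -209.7, 85.8]
eef_rot: [[0.28, 0.96, 0.0], [0.96, -0.28, -0.001], [-0.0, 0.0, -1.0]]
force: [2.2, -1.8, -9.0]
width: 22.4
```

Request:
arm_command:
  increments:
    - [[0, 0, 0.002], [0, 0, 0], 15]
    - [[0, 0, 0.002], [0, 0, 0], 15]
    - [[0, 0, 0.0015], [0, 0, 0], 15]
    - [[0, 0, 0.001], [0, 0, 0], 15]
  squeeze: 60

```text
time_s: 12.12
tool_pos: [481.6, -209.7, 91.1]
eef_rot: [[0.281, 0.96, 0.001], [0.96, -0.281, -0.001], [-0.0, 0.001, -1.0]]
force: [8.8, -5.3, -27.0]
width: 22.2
```

Request:
arm_command:
  increments:
    - [[0, 0, 0.0], [0, 0, 0], 15]
    - [[0, 0, 0.0003], [0, 0, 0], 15]
    - [[0, 0, 0.0003], [0, 0, 0], 15]
    - [[0, 0, 0.0003], [0, 0, 0], 15]

```text
time_s: 12.45
tool_pos: [481.6, -209.7, 90.9]
eef_rot: [[0.281, 0.96, 0.001], [0.96, -0.281, -0.001], [-0.0, 0.001, -1.0]]
force: [5.0, -2.8, -9.9]
width: 22.5
```

Run:
```python
from h import *
s=telemetry.sense();print(s['tool_pos'],s['force'],s['width'])
c=cam('wrist','w6');d=cam('side','s6')
im=cv2.resize(cv2.convertScaleAbs(c['color'][60:345,90:470,::-1],alpha=1.2),(533,400))
sd=cv2.resize(cv2.convertScaleAbs(d['color'][100:230,240:360,::-1],alpha=1.4),(260,282),interpolation=cv2.INTER_CUBIC)
o=np.zeros((400,793,3),np.uint8);o[:,:533]=im;o[:282,533:]=sd;cv2.imwrite('pics/f6.png',o)
for _ in range(10): cam('top')
s=telemetry.sense();print(s['time_s'],s['tool_pos'],s['force'],s['width'])
```

```text
[ 481.61125089 -209.71773557   90.89260135] [ 4.9615331  -2.83786408 -9.90127376] 22.457106658686808
13.05 [ 481.59888712 -209.7163981    90.8913872 ] [  4.14655636  -3.21585754 -11.28248112] 22.365451682389782
```

View pics/f6.png

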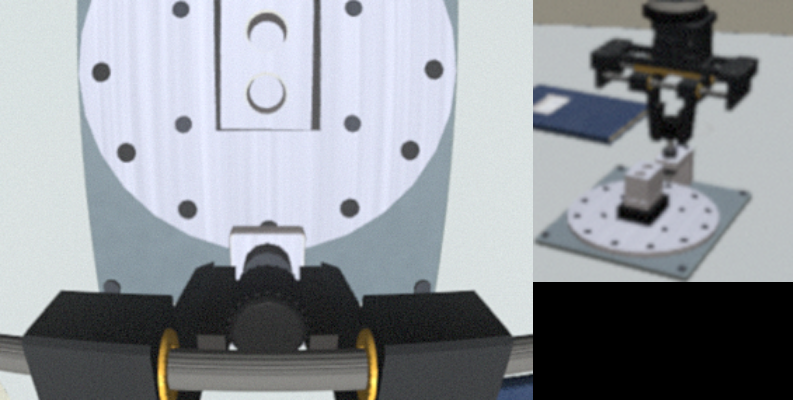

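Request:
arm_command:
  increments:
    - [[0, 0, 0.0008], [0, 0, 0], 15]
    - [[0, 0, 0.0006], [0, 0, 0], 15]

```text
time_s: 13.22
tool_pos: [481.6, -209.7, 91.0]
eef_rot: [[0.281, 0.96, 0.002], [0.96, -0.281, -0.001], [-0.0, 0.002, -1.0]]
force: [6.8, -3.3, -15.6]
width: 22.3
```

Run:
```python
from h import *
for _ in range(6): cam('top')
s=telemetry.sense();print(s['time_s'],s['tool_pos'],s['force'],s['width'])
if -35<s['force'][2]<-9 and s['tool_pos'][2]>90.5: print(bot.hand_in())
```

```text
13.5167 [ 481.57699168 -209.68401829   90.96321374] [  7.24136591  -2.65720897 -16.34015003] 22.10123908889921
the job is handed in; nothing more can be done
None
```

The two-bore block is plugged into the socket and released, and the job was handed in at about 13.5 s with the gripper still holding the plunger knob up. No verdict was reported.

- **Block:** It went in freely and stopped at the expected height with 13 N of contact. After I let go, the wrist pictures showed it square on the boss, and the last one, with the plunger up, still did.
- **Plunger:** I gripped the knob at 60 N and raised it about 14.2 mm. The force was about 9 N at 9 mm, then rose sharply at the stop. At the end it held steady at about 16 N against the stop; the spring alone gives 10 N there.
- **Disagreements:** The gripper read about 22.3 mm on the 24 mm knob, though the picture showed the knob properly between the pads. A sideways force of about 7 N remained on the tool at the end. The wrist camera also placed the block 1–2 mm sideways of the jaws' centre line, so I aligned it relative to the socket in the same image.
- **Other items:** I did not touch the one-bore block or the other things on the bench, but I took no final measurement of their positions.

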